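Latch a sprung box feeder open for loading

TASK

Make the box feeder with the orange pusher ready for loading: with the fingertips push the front of its sprung pusher block back until the catch has passed the little brass stop pin, without running it into the back stop, then let go so that it springs forward and stays latched on the pin, half open. Leave the feeder with the blue pusher closed and everything standing about where it is.

Things in the scene. Friction and masses are not known exactly. Their poses are not given: they have to be found in the camera images.
- orange_face (a point): centre of the front face (black rubber pad, 64 x 22 mm) of the orange pusher block, 26 mm above the table; moves with the pusher. x axis: direction of pushing, towards the back plate; y: left across the block; z up. The block is 95 mm long (x), 88 mm wide (y), from 10 to 43 mm above the table: too big to grip, pushed on this face.
- orange_slide (a joint): travel of the orange pusher in m: 0 closed, growing towards the back plate, 0.075 at the back stop. Beyond about 0.041 its catch has passed the stop pin; let go, it comes forward and rests on the pin at 0.030. Let go earlier it returns to 0. Over 0.070 counts as run into the back stop. Spring about 5 N at 0, 10 N at 0.075, damped.
- orange_stop (a point): top of the brass stop pin of the orange feeder when it stands up, 42 mm above the table, on the left rail. The pin, 4 mm thick and 9 mm wide, swings only backwards, giving way to the small steel catch on the pusher's left side, and springs up again behind it.
- orange_feeder: feeder with the orange pusher, fixed to the table: aluminium base 245 x 130 mm, floor 8 mm above the table, front end open towards the robot, back plate 48 mm high. Ahead of the closed face 44 mm of floor lie free, then two corner tabs 27 mm high, 74 mm apart; side rails 23 mm high, 94 mm apart inside. Origin on the table, 50 mm behind the closed face; x axis: direction of pushing.
- blue_feeder: feeder with the blue pusher, fixed to the table: aluminium base 245 x 130 mm, floor 8 mm above the table, front end open towards the robot, back plate 48 mm high. Ahead of the closed face 44 mm of floor lie free, then two corner tabs 27 mm high, 74 mm apart; side rails 23 mm high, 94 mm apart inside. Origin on the table, 50 mm behind the closed face; x axis: direction of pushing.
- blue_face (a point): centre of the front face (black rubber pad, 64 x 22 mm) of the blue pusher block, 26 mm above the table; moves with the pusher. x axis: direction of pushing, towards the back plate; y: left across the block; z up. The block is 95 mm long (x), 88 mm wide (y), from 10 to 43 mm above the table: too big to grip, pushed on this face.
- blue_slide (a joint): travel of the blue pusher in m: 0 closed, growing towards the back plate, 0.075 at the back stop. It starts closed and is to be left so. Spring about 5 N at 0, 10 N at 0.075, damped.
- card_box: small lidded card box, dark red over beige, 50 x 70 x 27 mm, loose, a bystander; origin at the centre of its underside
- screw_pot: small white screw pot, 41 mm across and 34 mm high, loose, a bystander that stands in front of the feeders; origin at the centre of its underside
- parts_cup: white round sorting cup of beads, 62 mm across and 23 mm high, loose, a bystander; origin at the centre of its underside
- parts_tray: blue tray of beads, 66 x 90 x 20 mm, loose, a bystander; origin at the centre of its underside

How it is judged:
On the way:
1. the orange pusher is pushed back past its latching place (value of joint orange_slide above 0.036 m), for 0.05 s.
At the end, for the whole second after the job is handed in: The orange pusher rests latched on its stop pin (travel 30 mm, within 4 mm) and at rest; the blue pusher is closed (within 4 mm); the card box, pot, cup and tray are within 20 mm of where they stood (value of joint orange_slide between 0.026 and 0.034 m and velocity of joint orange_slide between -0.005 and 0.005 m/s and value of joint blue_slide below 0.004 m and distance of each of card_box, screw_pot, parts_cup, parts_tray from where it was at the start of the episode below 0.02 m); the robot touches nothing.
It fails at once if the orange pusher is run into its back stop (travel over 70 mm of 75) (value of joint orange_slide above 0.07 m).
It fails at once if the blue pusher is moved (over 6 mm) (value of joint blue_slide above 0.006 m).
It fails at once if a bystander is lifted, carried or knocked away (over 30 mm) (distance of any of card_box, screw_pot, parts_cup, parts_tray from where it was at the start of the episode above 0.03 m).
It also fails if it takes over 34 s, if anything falls off the work surface, if the arm or the gripper's body presses on something with over 40 N, if the wrist force passes 120 N, or if a joint passes its speed limit or range.

ROBOT

A 6-joint arm with a two-finger parallel gripper is mounted at the origin on a cart in front of the work surface, level with it; the furniture and walls round the work are solid. World frame = base frame: x ahead of the robot, y to its left, z up, the work surface at z = 0. Lengths are in m, angles in rad, forces in N, time in s.
With the tool pointing down it reaches from about 0.3 to 0.875 m from the base axis. Payload 6.4 kg.
Tool frame: the origin (TCP) lies between the finger pads; the fingertips stand ctrl.tip_extent ahead of it and the grasp point (between the pads) is the TCP (ctrl.tip_extent is the distance from the TCP to the fingertips, in m); z points along the fingers, y is the line along which they close (so a half turn about z gives the same grasp; the last joint's range is limited). The gripper opens to 85 mm and grips with 20 to 120 N. Pads are 22 mm wide; open, the fingers measure 114 mm over their backs; the gripper's body (76 mm by 85 mm) begins 54 mm behind the grasp point. The pads swing forward as they close: fully open they stand 13 mm farther back than shut.
Start: joints at [-1.525, 0.181, 1.607, -0, 1.354, -0.206], TCP at [0.143, -0.557, 0.213] pointing down, gripper open.
Joint ranges: [-2.99, 2.99], [-0.89, 2.07], [0.3, 2.58], [-1.14, 4.28], [0, 2.63], [-3.12, 3.12]. Speed limits (rad/s): [2.57, 2.57, 3.01, 3.14, 3.14, 3.14].

INTERFACE

Orientations are given as a unit quaternion [w, x, y, z].
In Python, from bench import ctrl gives the robot as it stands.
- The arm moves only by the tool send_rows, never from a script. Its arguments are lists of equal length, an entry for each row: "dr": the turn, a rotation vector about the tool's x, y, z in units of 6 degrees (1.0 is 6 degrees), a list of three; "xyz": the shift along the tool's x, y, z in cm, a list of three; "jaw": the opening in per cent of the stroke, from 0 (shut) to 100 (fully open). In form: {"dr": [[wx, wy, wz], ...], "xyz": [[dx, dy, dz], ...], "jaw": [jaw, ...]}. A call has exactly 8 rows; each row is the pose to reach, as a shift and turn from the pose commanded when the call began, along the tool's axes at that moment; what a row does not reach only later rows make up. A row lasts 1/8 s, in which the tool goes at most 62.5 mm and 10.7 degrees, less where a joint would pass 70% of its speed; a pose out of reach is approached as far as the arm can. A call with a gripper value outside its range is refused whole. The fingers move at their own pace and stop on an object; the grip force is fixed at half the most. Time passes only in rows, so rows that repeat a pose let the fingers close, or fill a call up. It gives the time, the measured TCP pose, the force, the opening and the grip force at its end, in the units of the state.
- ctrl.get_obs(): the state, without advancing time (a new reading comes with each control period).
- ctrl.camera(name): name is "scene" or "top"; returns the picture (384x512x3 uint8, red, green, blue); there is no depth.
- ctrl.calibration(name): a dict with "camera_matrix" (3x3 intrinsics, pixels), "D" ([k1, k2, p1, p2, k3] as OpenCV has them; the pictures are not rectified), "world_from_camera" (4x4, takes a point from camera to world coordinates). Camera axes: x right, y up, looking along -z (the intrinsics and any distortion apply to the point x, -y, -z); pixel columns grow to the right and rows downward; lengths in m; the calibration is good to about 2 mm. A picture is of the moment at which its call begins. calibration takes no time and is no camera call.
- ctrl.hand_in(): hands the job in; it is judged then, once.
The state is a dict: "time_s": time; "q": joint angles; "dq": joint speeds; "joint_efforts": joint torques, N m; "eef_pos": TCP position; "eef_rot": TCP orientation; "wrist_force": force on the tool from outside, world axes, zero at the start; "torque": the same for the moment, N m; "opening": opening from 0.0 (shut) to 1.0 (fully open); "grasp_force": force on a finger pad.
Only numpy, scipy, OpenCV 4.12 (cv2) and the standard library are available. Lean on these libraries where they do the work, as an engineer would, in place of code of your own. Each camera call takes 0.05 s, during which the arm holds its last target. There are 200 camera calls.

## Working session

There is one attempt and no reset: what is moved stays moved. The work goes in short steps, Python scripts to look and compute and a tool call to move; the robot and the scene stay as the last step left them, time stands still between calls to the robot, and variables do not carry over. Pictures are saved under pics/ and viewed, at most 13 in all, crops included, and the job is handed in when it is done.

Besides the shell and the picture viewer there is one more tool, called after "Call:" as name(argument=value, ...) on one line, values as JSON. send_rows: Moves the arm, as the interface text tells. Its arguments: {"type":"object","properties":{"dr":{"type":"array","items":{"type":"array","items":{"type":"number"}}},"xyz":{"type":"array","items":{"type":"array","items":{"type":"number"}}},"jaw":{"type":"array","items":{"type":"number"}}},"required":["dr","xyz","jaw"]}

```bash
mkdir -p pics
python3 - <<'E'
from bench import ctrl
import cv2
for n in("scene","top"):
    im=ctrl.camera(n); cv2.imwrite(f"pics/{n}0.png",im[:,:,::-1])
    c=ctrl.calibration(n); print(c)
o=ctrl.get_obs(); print(o, ctrl.tip_extent)
E
```

```text
{'camera_matrix': array([[470.57893848,   0.        , 255.26710129],
       [  0.        , 470.57893848, 191.8574442 ],
       [  0.        ,   0.        ,   1.        ]]), 'D': array([-0.00610272,  0.        ,  0.        ,  0.        ,  0.        ]), 'world_from_camera': array([[-0.72142556,  0.50622795, -0.47252347, -0.24047217],
       [-0.69229622, -0.54345417,  0.47474573,  0.75389256],
       [-0.01646529,  0.66961992,  0.74252142,  1.22655416],
       [ 0.        ,  0.        ,  0.        ,  1.        ]])}
{'camera_matrix': array([[491.04958397,   0.        , 247.73645885],
       [  0.        , 491.04958397, 192.07513259],
       [  0.        ,   0.        ,   1.        ]]), 'D': array([-0.01112621,  0.        ,  0.        ,  0.        ,  0.        ]), 'world_from_camera': array([[ 0.0241519 ,  0.98284002, -0.18287202,  0.18744623],
       [-0.99968574,  0.02251496, -0.0110225 , -0.01714198],
       [-0.006716  ,  0.18308077,  0.98307494,  1.81593899],
       [ 0.        ,  0.        ,  0.        ,  1.        ]])}
{'time_s': 0.1, 'q': array([-1.52530724e+00,  1.81472984e-01,  1.60786803e+00,  2.43877581e-06,
        1.35379438e+00, -2.06278179e-01]), 'dq': array([ 1.17104811e-03, -2.29749312e-03, -1.42736457e-03,  1.16644632e-03,
        3.46522284e-05, -1.69157380e-03]), 'joint_efforts': array([ 5.65256942e-04, -4.45876229e+01, -3.52238202e+01, -2.57956044e-04,
        4.10654189e-03,  1.18539069e-05]), 'eef_pos': array([ 0.1432482 , -0.55635195,  0.21219007]), 'eef_rot': array([-7.68784009e-04,  9.92086851e-01,  1.25551122e-01,  6.31339901e-05]), 'wrist_force': array([ 0.54251306, -0.47711619,  0.29891043]), 'torque': array([0.02224109, 0.02697726, 0.00458586]), 'grasp_force': 0.0, 'opening': 0.9999199595157771} 0.019
```

View pics/scene0.png

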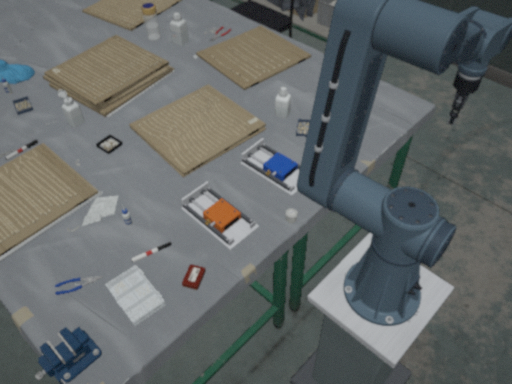

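View pics/top0.png

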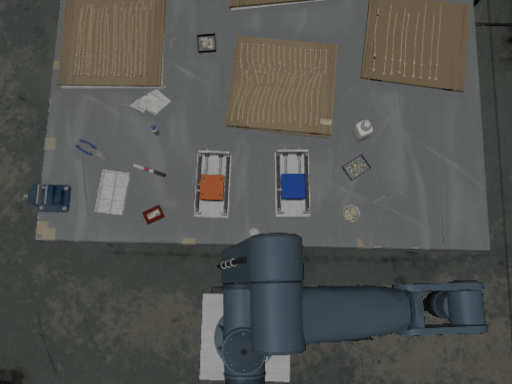

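The scene view shows the orange pusher near (222,213), the blue one near (283,165) and the pot at (291,213). In the top view the orange pusher is at (212,188), the blue one at (292,187) and the pot at about (255,232). Next I'll measure the blocks and zoom in.

```bash
cat > h.py <<'E'
import cv2,numpy as np
from bench import ctrl
def ray(n,uv,z):
    c=ctrl.calibration(n);T=c["world_from_camera"]
    p=cv2.undistortPoints(np.array(uv,float).reshape(-1,1,2),c["camera_matrix"],c["D"])[:,0]
    d=np.c_[p[:,0],-p[:,1],-np.ones(len(p))]@T[:3,:3].T
    return T[:3,3]+d*((z-T[2,3])/d[:,2])[:,None]
def pix(n,P):
    c=ctrl.calibration(n);T=np.linalg.inv(c["world_from_camera"])
    q=np.array(P,float).reshape(-1,3)@T[:3,:3].T+T[:3,3]
    return cv2.projectPoints(q*[1,-1,-1],np.zeros(3),np.zeros(3),c["camera_matrix"],c["D"])[0][:,0]
def mask(im,col):
    h=cv2.cvtColor(im,cv2.COLOR_RGB2HSV)
    lo,hi=((5,150,90),(18,255,255)) if col=="o" else ((108,150,90),(125,255,255))
    m=cv2.inRange(h,lo,hi)
    n,l,s,c=cv2.connectedComponentsWithStats(m); k=1+s[1:,4].argmax()
    return (l==k).astype(np.uint8)
E
python3 - <<'E'
from h import *
for n in("top","scene"):
    im=cv2.imread(f"pics/{n}0.png")[:,:,::-1].copy()
    for c in "ob":
        m=mask(im,c);ct=max(cv2.findContours(m,0,cv2.CHAIN_APPROX_NONE)[0],key=len)
        b=cv2.boxPoints(cv2.minAreaRect(ct));print(n,c,m.sum(),b.round(1).tolist());W=ray(n,b,.043)
        print(W[:,:2].round(4).tolist(),W.mean(0).round(4))
a=cv2.imread("pics/top0.png")[140:245,185:325];b=cv2.imread("pics/scene0.png")[130:255,170:310]
cv2.imwrite("pics/a.png",np.hstack([cv2.resize(a,None,fx=2.85,fy=2.85,interpolation=2),cv2.resize(b,(399,299),interpolation=2)]) if 0 else cv2.resize(b,None,fx=4.7,fy=4.7,interpolation=2))
cv2.imwrite("pics/b.png",cv2.resize(a,None,fx=5.6,fy=5.6,interpolation=2))
E
```

```text
top o 558 [[199.0, 175.0], [223.0, 175.0], [223.0, 199.0], [199.0, 199.0]]
[[0.5774, 0.1846], [0.5794, 0.0957], [0.4894, 0.0927], [0.4873, 0.1807]] [0.5334 0.1384 0.043 ]
top b 572 [[281.0, 174.0], [304.0, 174.0], [304.0, 198.0], [281.0, 198.0]]
[[0.588, -0.1186], [0.5899, -0.2035], [0.4999, -0.2038], [0.498, -0.1196]] [ 0.544  -0.1614  0.043 ]
scene o 612 [[201.5, 213.89999389648438], [224.8000030517578, 194.6999969482422], [241.5, 215.0], [218.10000610351562, 234.1999969482422]]
[[0.574, 0.1865], [0.579, 0.0767], [0.4756, 0.1006], [0.4742, 0.2056]] [0.5257 0.1424 0.043 ]
scene b 455 [[262.0, 167.0], [274.0, 149.0], [296.6000061035156, 164.10000610351562], [284.6000061035156, 182.10000610351562]]
[[0.5776, -0.105], [0.6095, -0.2035], [0.4971, -0.1999], [0.4701, -0.1046]] [ 0.5386 -0.1532  0.043 ]
```

View pics/a.png

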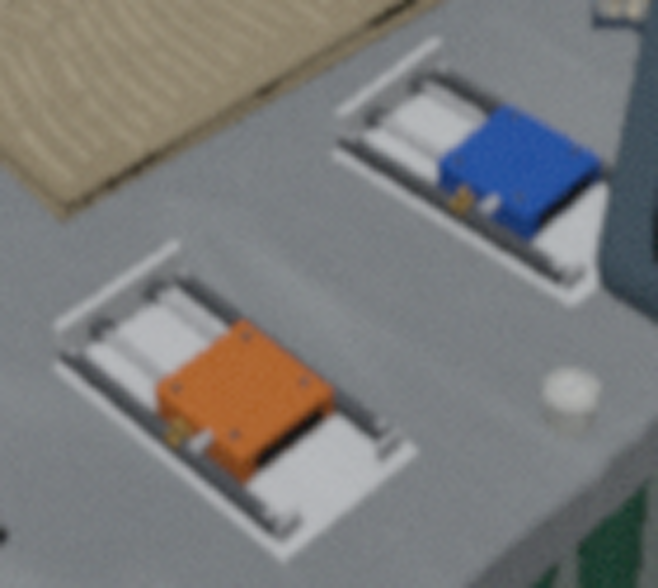

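View pics/b.png

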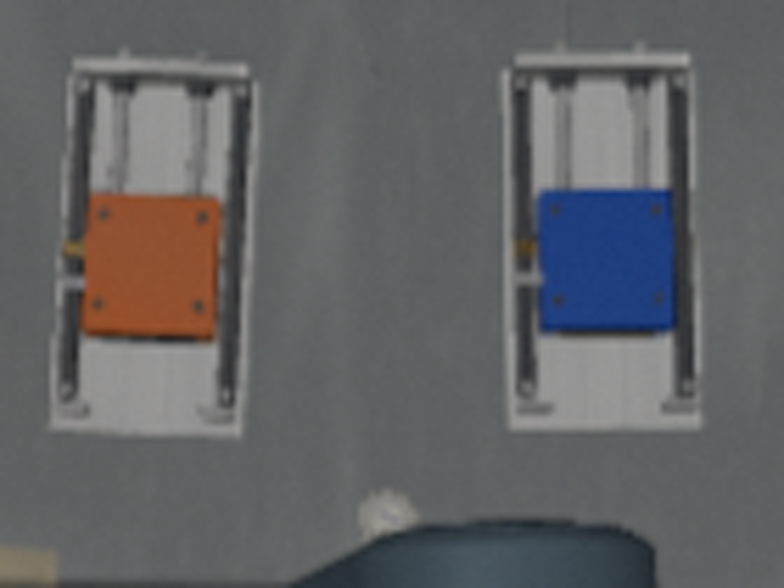

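The crops show the orange block's front edge at about (83,332)-(215,338) in the top crop, with the pin and catch on its left. The pot stands at (388,512), between the feeders and ahead of them. Now the corners in world coordinates.

Run:
```python
from h import *
f=lambda L:(np.array(L)+.5)/5.6+[184.5,139.5]
g=lambda L:(np.array(L)+.5)/4.7+[169.5,129.5]
def out(t,n,p,z):
    W=ray(n,p,z);print(t,W[:,:2].round(4).tolist(),W.mean(0)[:2].round(4))
    e=W[1]-W[0];print("  yaw01",np.degrees(np.arctan2(e[1],e[0])).round(2), "yaw32",np.degrees(np.arctan2(*(W[2]-W[3])[[1,0]])).round(2))
# FL,BL,BR,FR
out("o top","top",f([[83,332],[89,198],[219,200],[214,336]]),.043)
out("o base","top",f([[50,430],[72,75],[258,80],[241,435]]),.008)
out("b top","top",f([[540,329],[540,192],[671,192],[674,329]]),.043)
out("o sc","scene",g([[240,468],[158,385],[242,322],[332,384]]),.043)
out("b sc","scene",g([[526,228],[441,160],[510,106],[600,160]]),.043)
out("pot top","top",f([[388,512]]*4),.034)
out("pot sc","scene",g([[571,390]]*4),.034)
print(pix("top",[[.6,.14,0]]))
```

```text
o top [[0.4878, 0.1792], [0.5777, 0.1791], [0.5783, 0.0931], [0.4872, 0.0934]] [0.5327 0.1362]
  yaw01 -0.11 yaw32 -0.16
o base [[0.4274, 0.2023], [0.6706, 0.1981], [0.6699, 0.0716], [0.427, 0.0754]] [0.5487 0.1368]
  yaw01 -0.98 yaw32 -0.91
b top [[0.4967, -0.1197], [0.5885, -0.1186], [0.5904, -0.205], [0.4987, -0.2073]] [ 0.5436 -0.1626]
  yaw01 0.67 yaw32 1.4
o sc [[0.4827, 0.1867], [0.5774, 0.1758], [0.577, 0.0957], [0.4894, 0.0924]] [0.5316 0.1376]
  yaw01 -6.55 yaw32 2.14
b sc [[0.4905, -0.1114], [0.5855, -0.1209], [0.587, -0.2011], [0.4969, -0.2031]] [ 0.5399 -0.1591]
  yaw01 -5.69 yaw32 1.25
pot top [[0.3754, -0.023], [0.3754, -0.023], [0.3754, -0.023], [0.3754, -0.023]] [ 0.3754 -0.023 ]
  yaw01 0.0 yaw32 0.0
pot sc [[0.3692, -0.0226], [0.3692, -0.0226], [0.3692, -0.0226], [0.3692, -0.0226]] [ 0.3692 -0.0226]
  yaw01 0.0 yaw32 0.0
[[212.1617903 171.8932207]]
```

Call:
send_rows(dr=[[0,0,0.3],[0,0,0.6],[0,0,0.9],[0,0,1.2],[0,0,1.5],[0,0,1.9],[0,0,2.2],[0,0,2.5]], xyz=[[3,-3.7,0],[6,-7.4,0],[9,-11.1,0],[12,-14.8,0],[15,-18.5,0],[18,-22.2,0],[21,-25.9,0],[24,-29.6,0]], jaw=[0,0,0,0,0,0,0,0])

```text
time_s: 1.1
eef_pos: [0.3022, -0.2088, 0.2128]
eef_rot: [-0.0, 1.0, -0.006, 0.0]
wrist_force: [0.9, -0.3, 0.1]
opening: -0.003
grasp_force: 0.0
```

Call:
send_rows(dr=[[0,0,0],[0,0,0],[0,0,0],[0,0,0],[0,0,0],[0,0,0],[0,0,0],[0,0,0]], xyz=[[2.2,-5,0],[4.4,-10,0],[6.6,-15,0],[8.8,-20,0],[11,-25,0.0],[13.2,-30,2],[15.2,-34.9,5],[15.2,-34.9,8]], jaw=[0,0,0,0,0,0,0,0])

```text
time_s: 2.1
eef_pos: [0.4578, 0.1402, 0.1318]
eef_rot: [-0.0, 1.0, -0.003, 0.0]
wrist_force: [0.2, -0.2, -1.4]
opening: -0.002
grasp_force: 0.0
```

Run:
```python
from h import *
im=ctrl.camera("scene");cv2.imwrite("pics/c.png",cv2.resize(im[110:260,140:340,::-1],None,fx=4,fy=4,interpolation=2))
o=ctrl.get_obs();print(o["time_s"],o["eef_pos"].round(4),o["wrist_force"].round(1))
p=o["eef_pos"]+[0,0,-.019];print(((pix("scene",p)-[140,110])*4).round(0),((pix("scene",[[.485,.137,.043],[.427,.139,.008]])-[140,110])*4).round(0))
```

```text
2.15 [0.4543 0.1386 0.1276] [-2.6 -1.4 -3.5]
[[387. 409.]] [[366. 439.]
 [417. 507.]]
```

View pics/c.png

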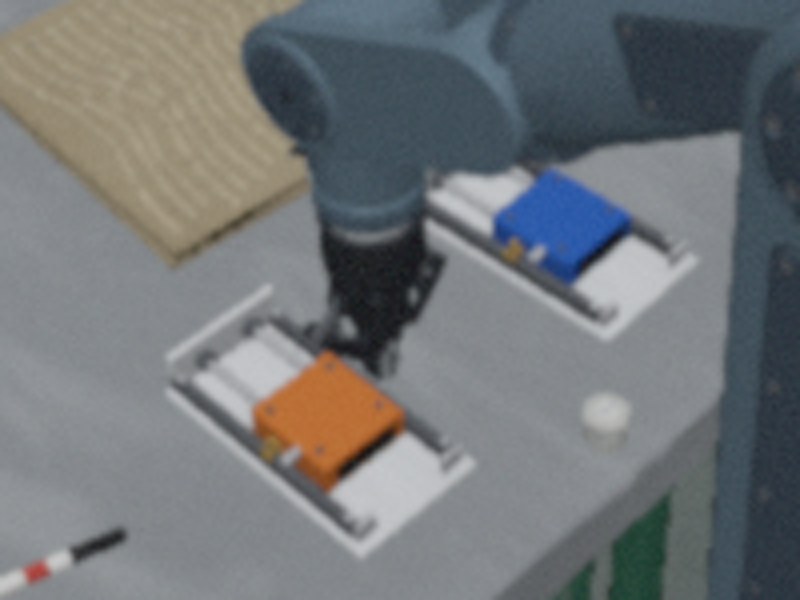

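The closed fingertips show at about (380,375) in the crop, in front of and above the orange block. They look slightly higher than I predicted. I'll lower in part and check again.

Call:
send_rows(dr=[[0,0,0],[0,0,0],[0,0,0],[0,0,0],[0,0,0],[0,0,0],[0,0,0],[0,0,0]], xyz=[[0,0.1,2],[0,0.1,4],[0,0.1,6],[0,0.1,7],[0,0.1,7.5],[0,0.1,7.5],[0,0.1,7.5],[0,0.1,7.5]], jaw=[0,0,0,0,0,0,0,0])

```text
time_s: 3.15
eef_pos: [0.4579, 0.1361, 0.0586]
eef_rot: [-0.0, 1.0, -0.005, 0.001]
wrist_force: [-0.3, 0.5, -0.1]
opening: 0.004
grasp_force: 0.0
```

Run:
```python
from h import *
im=ctrl.camera("scene");cv2.imwrite("pics/d.png",cv2.resize(im[170:260,170:290,::-1],None,fx=6.6,fy=6.6,interpolation=2))
o=ctrl.get_obs();print(o["time_s"],o["eef_pos"].round(4),o["eef_rot"].round(4),o["wrist_force"].round(1),o["opening"])
p=o["eef_pos"]+[0,0,-.019];print(((pix("scene",p)-[170,170])*6.6).round(0))
```

```text
3.2 [0.4578 0.1361 0.0585] [-0.e+00  1.e+00 -5.e-03  4.e-04] [ 0.  -0.8 -0.3] 0.0012912298783480185
[[446. 362.]]
```

View pics/d.png

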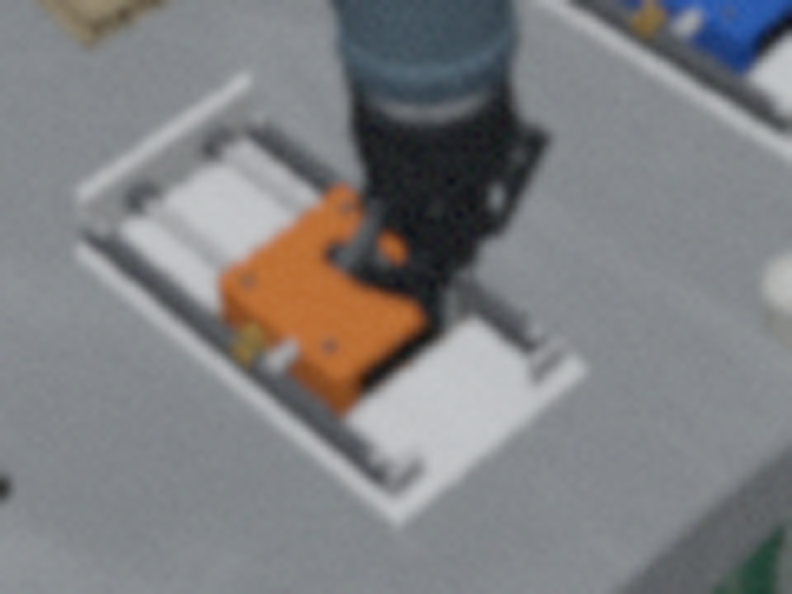

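Run:
```python
from h import *
uv=(np.array([[440,325]])+.5)/6.6+169.5
for z in(.03,.04,.05,.06):print(z,ray("scene",uv,z).round(4))
for P in([.4578,.1361,.0585],[.469,.136,.0395],[.447,.136,.0395],[.469,.151,.0395],[.469,.121,.0395],[.447,.121,.0395],[.447,.151,.0395],[.485,.169,.026],[.485,.105,.026]):print(P,((pix("scene",P)-170)*6.6).round(0))
im=ctrl.camera("top");cv2.imwrite("pics/e.png",cv2.resize(im[150:230,180:260,::-1],None,fx=7,fy=7,interpolation=2))
print(((pix("top",[.4578,.1361,.04])-[180,150])*7).round(0))
```

```text
0.03 [[0.4844 0.1165 0.03  ]]
0.04 [[0.4784 0.1218 0.04  ]]
0.05 [[0.4723 0.1271 0.05  ]]
0.06 [[0.4663 0.1325 0.06  ]]
[0.4578, 0.1361, 0.0585] [[444. 338.]]
[0.469, 0.136, 0.0395] [[430. 350.]]
[0.447, 0.136, 0.0395] [[462. 374.]]
[0.469, 0.151, 0.0395] [[408. 368.]]
[0.469, 0.121, 0.0395] [[452. 332.]]
[0.447, 0.121, 0.0395] [[484. 356.]]
[0.447, 0.151, 0.0395] [[440. 392.]]
[0.485, 0.169, 0.026] [[360. 388.]]
[0.485, 0.105, 0.026] [[453. 313.]]
[[216. 402.]]
```

View pics/e.png

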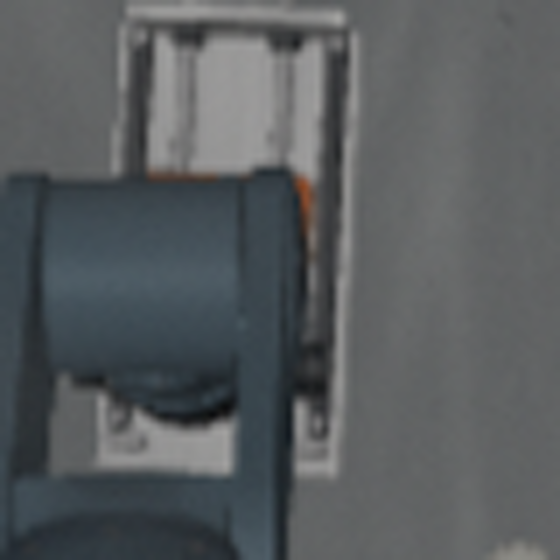

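The top view is blocked by the wrist. I'll difference the scene view against the first picture to find the true fingertip extent.

Run:
```python
from h import *
a=cv2.imread("pics/scene0.png").astype(int)
b=np.mean([ctrl.camera("scene")[:,:,::-1].astype(int) for _ in range(4)],0)
d=np.abs(a-b).max(2)[200:235,215:255]
for r in range(0,35): print(200+r,"".join("#" if v>45 else "+" if v>22 else "." for v in d[r]))
print(pix("scene",[[.4578,.1361,.0585],[.4578,.1361,.0395]]).round(1))
```

```text
200 .........+####################+###......
201 .........########################+......
202 .........########################.......
203 .........+######################+.......
204 .........+######################........
205 ........+######################+........
206 .....+++#####++#############+...........
207 ....+########+.+############............
208 ....#########+.+###########+............
209 ....#######################+............
210 .....+####################+.............
211 ......+##################+..............
212 ........##################..............
213 .........#################..............
214 ...........+#############+..............
215 ..............++#########+..............
216 .................+#######++.............
217 ..................+######++.............
218 ...................##.##+...............
219 .....................++#+...............
220 .......................+................
221 ........................................
222 ........................................
223 ........................................
224 ........................................
225 ........................................
226 ........................................
227 ........................................
228 ........................................
229 ........................................
230 ........................................
231 ........................................
232 ........................................
233 ........................................
234 ........................................
[[237.3 221.2]
 [237.6 224.9]]
```

Run:
```python
from h import *
a=cv2.imread("pics/scene0.png").astype(int)
b=np.mean([ctrl.camera("scene")[:,:,::-1].astype(int) for _ in range(6)],0)
D=(b-a).mean(2)
print("noise",D[225:245,250:270].std())
print(D[214:232,228:248].round().astype(int))
print(b.mean(2)[214:232,228:248].round().astype(int))
print(pix("scene",[[0,0,0.0]]))
```

```text
noise 1.3969873270080106
[[-39 -52 -59 -64 -74 -80 -76 -76 -65 -31  -7  -3  -1  -1  -2   8  10  11
    8  11]
 [ -8 -14 -25 -37 -51 -67 -75 -74 -52 -10  20  20  10   6   1   3  10   7
   13  11]
 [  4   2  -4  -9 -16 -45 -65 -62 -37  13  40  33  15  20  10   6   8   6
   10   7]
 [  9   6   9   4  -3 -23 -45 -42 -13  34  49  30   8  13  10  12   5   5
   11  12]
 [  8   9   7   7   8  -4 -22 -20   5  50  57  18   0   3  10  11   9   8
   12  11]
 [  9   9  10  10   6   1   0  -5  23  38  38  12   1   5  10  12  11   9
    9   8]
 [ 11   9   9   8   8   5  -1   8  12  20  20  11   7  10  13  12  12  12
    7   8]
 [  8   8   8   4   6   7   2   9   8  13  14  12  12  13  12  13  11  12
   10  11]
 [  9   5   5   3   1   4   8  10  13  12  14  15  12  11  13  15  12  11
   13  10]
 [ 11   3   3   0   6   8  11  12  14  13  12  11  12  12  14  13  13  14
   13  14]
 [  9   1   4   8   9  11  10  12  10  14  12  11  10  12  13  14  13  13
   12  13]
 [  4   4   8  11  11  10  14  12  11  12  14  13  13  11  13  12  12  14
   13  13]
 [  3   9  10  12  14  13  11  14  15  12  12  13  15  
[... 1316 characters left out ...]
 34  57  99 144 174 188 192 195 195 194 193 193 193 194 194 194
  192 190]
 [ 30  41  76 114 148 177 191 195 194 195 195 195 195 194 193 193 193 194
  194 193]
 [ 47  88 133 165 181 192 196 197 195 195 195 195 196 195 194 193 194 193
  193 193]
 [ 95 140 173 188 194 195 196 197 197 196 194 195 195 195 195 194 193 193
  193 192]
 [144 174 189 194 196 197 197 197 196 197 197 195 195 194 195 195 194 194
  193 192]
 [176 188 193 195 196 196 196 196 196 197 197 196 195 194 194 195 195 194
  194 193]
 [190 193 194 194 195 196 196 196 196 197 197 197 197 195 195 194 195 195
  195 194]
 [194 193 194 194 194 195 195 197 196 196 196 197 197 196 195 194 194 195
  194 194]]
[[380.67419279 290.47582897]]
```

Run:
```python
from h import *
for z in (.04,.1,.15,.2,.25):
    P=[.4578,.1361,z];print(z,((pix("top",P)-[180,150])*7).round(0),((pix("scene",P)-170)*6.6).round(0))
```

```text
0.04 [[216. 402.]] [[446. 362.]]
0.1 [[207. 383.]] [[440. 283.]]
0.15 [[198. 367.]] [[435. 213.]]
0.2 [[189. 350.]] [[430. 140.]]
0.25 [[180. 332.]] [[425.  63.]]
```

Call:
send_rows(dr=[[0,0,0],[0,0,0],[0,0,0],[0,0,0],[0,0,0],[0,0,0],[0,0,0],[0,0,0]], xyz=[[0,0,0.5],[0,0,1.0],[0,0,1.5],[0,0,2.0],[0,0,2.4],[0,0,2.4],[0,0,2.4],[0,0,2.4]], jaw=[0,0,0,0,0,0,0,0])

```text
time_s: 4.75
eef_pos: [0.4577, 0.1361, 0.0342]
eef_rot: [-0.0, 1.0, -0.005, 0.0]
wrist_force: [-0.8, 0.1, -0.3]
opening: -0.001
grasp_force: 0.0
```

Run:
```python
from h import *
a=cv2.imread("pics/scene0.png").astype(int)
b=np.mean([ctrl.camera("scene")[:,:,::-1].astype(float) for _ in range(3)],0)
d=np.abs(b-a-11).max(2)[205:236,215:255]
for r in range(0,31): print(205+r,"".join("#" if v>40 else "+" if v>22 else "." for v in d[r]))
o=ctrl.get_obs();print(o["eef_pos"].round(4),o["wrist_force"].round(1),o["time_s"])
for z in(0,.019):print(pix("scene",o["eef_pos"]-[0,0,z]).round(1))
cv2.imwrite("pics/f.png",cv2.resize(b[195:240,210:270].astype(np.uint8),None,fx=13,fy=13,interpolation=2))
```

```text
205 ..........####################+###+.....
206 .........+####################+###......
207 ..........#######################+......
208 ..........#######################+......
209 .........+#######################.......
210 .........#######################........
211 .....+++#####################++.........
212 ....+#########++#############...........
213 ....+#######################+...........
214 ....+#######################............
215 .....+#####################+............
216 ......+##################+..............
217 .......+#################+..............
218 ........+############+++####............
219 ..........++########+...####............
220 .............++####+.++####+............
221 ...............+++..+######.............
222 ...................+#######.............
223 ....................######+.............
224 .....................####+..............
225 ........................................
226 ........................................
227 ........................................
228 ........................................
229 ........................................
230 ........................................
231 ........................................
232 ........................................
233 ........................................
234 ........................................
235 ........................................
[0.4575 0.1361 0.0341] [-0.1 -0.6  0.1] 4.9
[[237.7 226. ]]
[[238.  229.6]]
```

View pics/f.png

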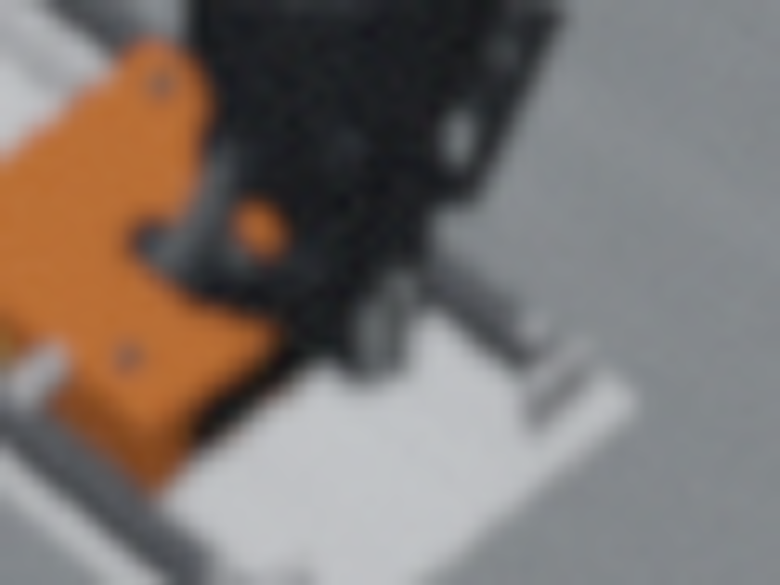

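The fingertip is now visible at about (239,223) full-frame. It is ahead of the black pad over the free floor, with nothing touching. I'll push gently and watch the force.

Call:
send_rows(dr=[[0,0,0],[0,0,0],[0,0,0],[0,0,0],[0,0,0],[0,0,0],[0,0,0],[0,0,0]], xyz=[[0.4,0,0],[0.8,0,0],[1.2,0,0],[1.6,0,0],[2.0,0,0],[2.4,0,0],[2.4,0,0],[2.4,0,0]], jaw=[0,0,0,0,0,0,0,0])

```text
time_s: 5.9
eef_pos: [0.4812, 0.1358, 0.0339]
eef_rot: [0.0, 1.0, -0.005, -0.0]
wrist_force: [1.0, -0.4, -1.1]
opening: -0.001
grasp_force: 0.0
```

```bash
cat > m.py <<'E'
from h import *
a=cv2.imread("pics/scene0.png")
b=np.mean([ctrl.camera("scene")[:,:,::-1].astype(float) for _ in range(2)],0).astype(np.uint8)
o=ctrl.get_obs();print(o["time_s"],o["eef_pos"].round(4),o["wrist_force"].round(1))
# shift of left part of the block (catch side, unoccluded): match template of front-left corner region
t=a[216:236,203:226]
s=np.array([0,0])
m=cv2.matchTemplate(cv2.resize(b[196:250,183:250],None,fx=4,fy=4,interpolation=2),cv2.resize(t,None,fx=4,fy=4,interpolation=2),cv2.TM_CCOEFF_NORMED)
_,v,_,l=cv2.minMaxLoc(m);p=np.array(l)/4+[183,196]-[203,216]
c=np.array([214.,229]);W=ray("scene",[c,c+p],.043);print(v,p,"slide",(W[1]-W[0]).round(4))
E
python3 m.py
```

```text
6.0 [0.4812 0.1358 0.0339] [-0.4  0.6  0.1]
0.9958285093307495 [0. 0.] slide [0. 0. 0.]
```

Call:
send_rows(dr=[[0,0,0],[0,0,0],[0,0,0],[0,0,0],[0,0,0],[0,0,0],[0,0,0],[0,0,0]], xyz=[[0.2,0,0],[0.4,0,0],[0.6,0,0],[0.8,0,0],[0.8,0,0],[0.8,0,0],[0.8,0,0],[0.8,0,0]], jaw=[0,0,0,0,0,0,0,0])

```text
time_s: 7.0
eef_pos: [0.4894, 0.1357, 0.034]
eef_rot: [-0.0, 1.0, -0.005, -0.0]
wrist_force: [0.6, -0.2, 0.4]
opening: -0.001
grasp_force: 0.0
```

```bash
python3 m.py
python3 - <<'E'
from h import *
b=ctrl.camera("scene")[:,:,::-1]
cv2.imwrite("pics/g.png",cv2.resize(b[190:240,200:260],None,fx=12,fy=12,interpolation=2))
E
```

```text
7.1 [0.4894 0.1357 0.034 ] [-0.   0.4  0.7]
0.9978618025779724 [0. 0.] slide [0. 0. 0.]
```

View pics/g.png

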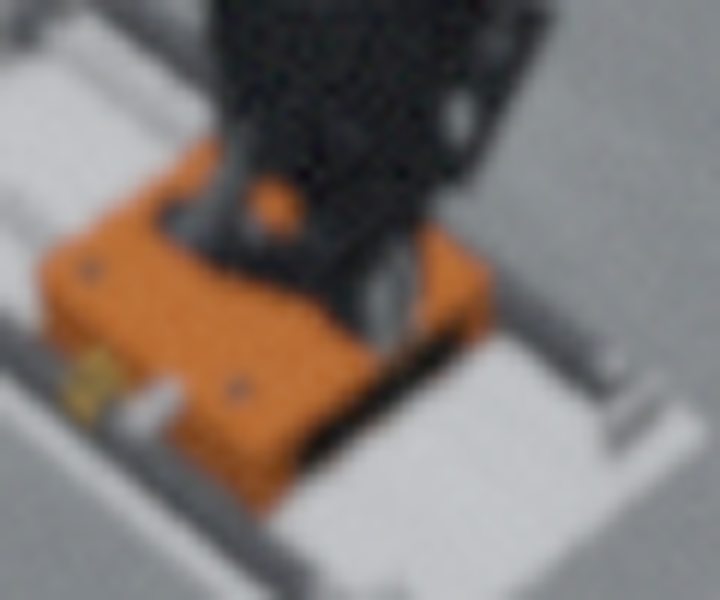

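The fingertip at crop (390,350) lies over the block's top edge, so the fingers really end about 28 mm higher than stated. I'll back off, then go lower while watching the force.

Call:
send_rows(dr=[[0,0,0],[0,0,0],[0,0,0],[0,0,0],[0,0,0],[0,0,0],[0,0,0],[0,0,0]], xyz=[[-1,0,-0.2],[-2,0,-0.2],[-3,0,-0.2],[-3.4,0,0],[-3.4,0,0.5],[-3.4,0,1.0],[-3.4,0,1.4],[-3.4,0,1.4]], jaw=[0,0,0,0,0,0,0,0])

```text
time_s: 8.15
eef_pos: [0.4552, 0.136, 0.0195]
eef_rot: [0.0, 1.0, -0.005, -0.0]
wrist_force: [0.0, 0.4, 0.1]
opening: -0.001
grasp_force: 0.0
```

```bash
cat > t.py <<'E'
from h import *
a=cv2.imread("pics/scene0.png").astype(int)
b=np.mean([ctrl.camera("scene")[:,:,::-1].astype(float) for _ in range(2)],0)
d=np.abs(b-a-11).max(2)[212:236,215:255]
for r in range(24): print(212+r,"".join("#" if v>40 else "+" if v>22 else "." for v in d[r]))
o=ctrl.get_obs();print(o["eef_pos"].round(4),o["wrist_force"].round(1),o["time_s"])
for z in(-.05,-.04,-.03,-.02,-.01,0):print(z,pix("scene",o["eef_pos"]-[0,0,z]).round(1))
E
python3 t.py
```

```text
212 ..........+######################.......
213 ..........#######################.......
214 .......+++######################........
215 ......#########+##############+.........
216 .....+#########++###########++..........
217 .....#######################+...........
218 .....+###############++######...........
219 ......+#############..+######...........
220 ........###########..+#######...........
221 .........+#######+..+########...........
222 ..........+#####+..#########+...........
223 ............+##+..##########+...........
224 ..................+#########............
225 ...................#########............
226 ....................+######+............
227 .....................+####+.............
228 .......................++...............
229 ........................................
230 ........................................
231 ........................................
232 ........................................
233 ........................................
234 ........................................
235 ........................................
[0.4555 0.136  0.0199] [ 0.9  0.5 -0.5] 8.25
-0.05 [[237.7 219.3]]
-0.04 [[237.8 221.3]]
-0.03 [[238.  223.3]]
-0.02 [[238.1 225.2]]
-0.01 [[238.2 227.1]]
0 [[238.4 229. ]]
```

Call:
send_rows(dr=[[0,0,0],[0,0,0],[0,0,0],[0,0,0],[0,0,0],[0,0,0],[0,0,0],[0,0,0]], xyz=[[0,0,0.3],[0,0,0.6],[0,0,0.9],[0,0,1.1],[0,0,1.1],[0.4,0,1.1],[0.8,0,1.1],[0.8,0,1.1]], jaw=[0,0,0,0,0,0,0,0])

```text
time_s: 9.25
eef_pos: [0.4641, 0.1359, 0.0092]
eef_rot: [-0.0, 1.0, -0.005, 0.0]
wrist_force: [-0.2, 0.3, -0.2]
opening: 0.002
grasp_force: 0.0
```

```bash
python3 t.py
```

```text
212 .........#######################........
213 ........+######################+........
214 ........######################+.........
215 .....++####################++++.........
216 ....+########++############+............
217 ...+#######################+............
218 ...+##################.####+............
219 ....+###############+.+####.............
220 .....+############++.+#####.............
221 ......+##########+..#######.............
222 .......+########+..########.............
223 .........+#####+.+#########.............
224 ...........+##+..#########+.............
225 .................#########..............
226 ..................########..............
227 ..................+######...............
228 ....................+##+................
229 ........................................
230 ........................................
231 ........................................
232 ........................................
233 ........................................
234 ........................................
235 ........................................
[0.4635 0.136  0.009 ] [-0.5  0.4  0.3] 9.35
-0.05 [[236.1 220.1]]
-0.04 [[236.2 222.1]]
-0.03 [[236.4 224. ]]
-0.02 [[236.5 225.9]]
-0.01 [[236.7 227.8]]
0 [[236.8 229.7]]
```

Tip height is now about 0.02 m with no floor contact. Pushing slowly.

Call:
send_rows(dr=[[0,0,0],[0,0,0],[0,0,0],[0,0,0],[0,0,0],[0,0,0],[0,0,0],[0,0,0]], xyz=[[0.4,0,0],[0.8,0,0],[1.2,0,0],[1.6,0,0],[2.0,0,0],[2.4,0,0],[2.4,0,0],[2.4,0,0]], jaw=[0,0,0,0,0,0,0,0])

```text
time_s: 10.35
eef_pos: [0.4859, 0.1357, 0.0086]
eef_rot: [0.0, 1.0, -0.005, -0.002]
wrist_force: [-5.3, -0.9, 5.1]
opening: 0.004
grasp_force: 2.8
```

```bash
python3 m.py
```

```text
10.45 [0.4858 0.1357 0.0086] [-5.4 -1.1  4.4]
0.8309167623519897 [-2.25 -1.75] slide [0.0104 0.0001 0.    ]
```

Contact: about 5 N, and the slide is at roughly 10 mm. Continuing to about 50 mm.

Call:
send_rows(dr=[[0,0,0],[0,0,0],[0,0,0],[0,0,0],[0,0,0],[0,0,0],[0,0,0],[0,0,0]], xyz=[[0.6,0,0],[1.2,0,0],[1.8,0,0],[2.4,0,0],[3.0,0,0],[3.6,0,0],[4.1,0,0],[4.1,0,0]], jaw=[0,0,0,0,0,0,0,0])

```text
time_s: 11.45
eef_pos: [0.5261, 0.1351, 0.0083]
eef_rot: [0.0, 1.0, -0.005, -0.003]
wrist_force: [-8.3, -1.2, 6.0]
opening: -0.001
grasp_force: 4.2
```

```bash
python3 m.py
python3 - <<'E'
from h import *
b=ctrl.camera("scene")[:,:,::-1]
cv2.imwrite("pics/i.png",cv2.resize(b[170:250,170:270],None,fx=7,fy=7,interpolation=2))
E
```

```text
11.55 [0.5259 0.1351 0.0083] [-7.5 -2.1  6.5]
0.8058294057846069 [-10.5  -8.5] slide [ 0.05   -0.0003  0.    ]
```

View pics/i.png

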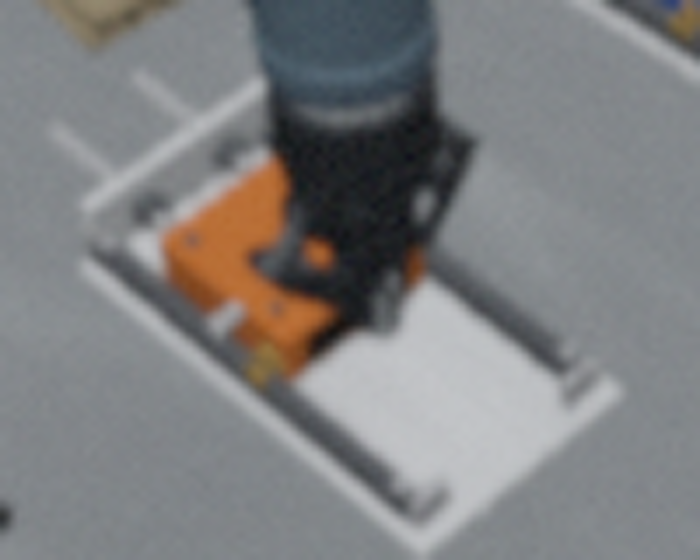

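The catch at (228,318) is clearly behind the pin at (265,360), and the slide is at about 50 mm. Now retreating, then lifting.

Call:
send_rows(dr=[[0,0,0],[0,0,0],[0,0,0],[0,0,0],[0,0,0],[0,0,0],[0,0,0],[0,0,0]], xyz=[[-0.5,0,0],[-1.0,0,0],[-1.5,0,0],[-2.0,0,0],[-3.0,0,0],[-4.0,0,0],[-5.0,0,0],[-5.5,0,0]], jaw=[0,0,0,0,0,0,0,0])

```text
time_s: 12.6
eef_pos: [0.4728, 0.136, 0.009]
eef_rot: [-0.0, 1.0, -0.005, -0.0]
wrist_force: [0.3, 0.1, -0.6]
opening: -0.001
grasp_force: 0.0
```

Call:
send_rows(dr=[[0,0,0],[0,0,0],[0,0,0],[0,0,0],[0,0,0],[0,0,0],[0,0,0],[0,0,0]], xyz=[[0,0,-1],[0,0,-3],[0,0,-6],[0,0,-9],[0,0,-12],[0,0,-15],[0,0,-16],[0,0,-16]], jaw=[0,0,0,0,0,0,0,0])

```text
time_s: 13.6
eef_pos: [0.474, 0.1359, 0.1696]
eef_rot: [-0.0, 1.0, -0.005, 0.001]
wrist_force: [-0.6, 0.3, -0.2]
opening: 0.004
grasp_force: 0.0
```

```bash
python3 m.py
python3 - <<'E'
from h import *
b=ctrl.camera("scene");a=cv2.imread("pics/scene0.png")[:,:,::-1]
cv2.imwrite("pics/j.png",cv2.resize(b[130:300,160:320,::-1],None,fx=3.5,fy=3.5,interpolation=2))
d=np.abs(b.astype(int)-a-11).max(2)
print("card",(d[262:292,180:208]>40).sum(),"pot",(d[204:224,283:301]>40).sum())
E
```

```text
13.7 [0.4727 0.1358 0.1679] [-0.2 -0.6 -1. ]
0.9776481986045837 [-6. -5.] slide [ 0.0288 -0.0006  0.    ]
card 0 pot 0
```

View pics/j.png

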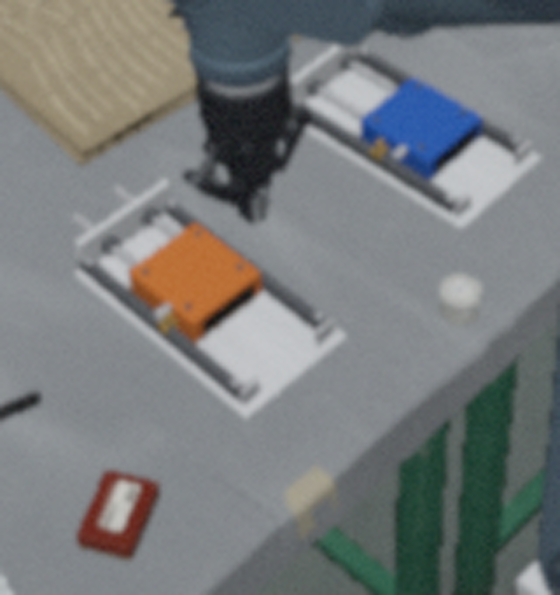

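The orange pusher rests on its pin at (165,318), with about 29 mm of travel. The blue pusher is closed, the bystanders haven't moved and the arm is clear.

```bash
python3 -c "
from bench import ctrl
print(ctrl.hand_in())"
```

```text
the job is handed in; nothing more can be done
None
```

The job is handed in: the orange pusher rests latched on its pin at about 29 mm of travel by camera, the blue pusher is closed, the card box and pot are unmoved (the cup and tray weren't re-measured, but the arm never went near the table by them), and the arm is clear.

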